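# Load a shoe heel into the heel sander with the power isolated

### The job

The heel sander is live: first throw its isolator handle over to off (fully over towards the robot). Then, with the power off, pick up the heel with one rounded end, seat it flat and fully home in the matching pocket of the sander's sloping bed, standing on its underside with its round end uphill towards the drum, let go of it, and throw the isolator handle fully back to on. Do not disturb the rectangular heel or the tin.

Things in the scene. Friction and masses are not known exactly. Their poses are not given: they have to be found in the camera images.
- handle (a joint): rad, the isolator's bail handle: 0 = off, leaning 40 degrees to the isolator's -x (robot) side; 1.4 = on, leaning 40 degrees to its +x side, away from the robot. Its grip is heavy (0.7 = upright): past the middle it drops by itself to the nearer stop. Starts on. About 2 N at the grip move it.
- grip (a point): centre of the handle's black cross bar: level round bar 84 mm long, 18 mm thick, along the isolator's y, 85 mm from the hinge axis, on two 10 mm rods 64 mm apart. At either stop it is 127 mm above the table, 55 mm before or behind the hinge; upright it is 147 mm high. Axes turn with the handle; at joint 0 they are the isolator's.
- handle_hinge (a point): point on the handle's hinge axis over the middle of the isolator, 62 mm above the table; y along the hinge, z up, x = the way the grip goes from off to on.
- isolator: grey steel box fixed to the bench, 130 (x) x 100 (y) x 55 mm high, origin at the centre of its underside; the hinge lies over its centre between two small bearing blocks (y = +-32 mm, up to 72 mm high).
- heel: dark wooden shoe heel, loose, D-shaped seen from above: 62 mm long (x, from -31 to +31), 52 mm wide (y), 40 mm high, about 90 g. The -x end is straight with square corners, the +x end is a half round of radius 26 mm. Origin at the centre of the underside, z up; it lies on the bench on its underside.
- pocket (a point): centre of the floor of the D-shaped pocket in the sander's bed, 85 mm above the table. The bed slopes 30 degrees: x points uphill to the drum, y across, z square out of the bed (up and towards the robot). Pocket 12 mm deep, the heel's outline with 1.8 mm play all round, round end at +x. A seated heel has its origin here, its axes along these and stands 28 mm out.
- sander: bench heel sander, fixed; origin under the pocket, z up, +x the uphill way. The sloping bed's face is 124 (uphill) x 112 (across) mm. A drum of 26 mm radius, 90 mm long, lies across at x = 98, 126 mm high; base 190 x 130 mm; motor (86 mm high) and belt guard (y = 60 mm, 110 mm high) reach back to x = 190 mm.
- square_heel: rectangular dark wooden heel block, loose, 60 x 34 x 30 mm, origin at the centre of its underside: leave alone.
- tin: round closed metal tin, radius 36 mm, 45 mm high, origin at the centre of its underside: leave alone.
Not all that is in view belongs to the job. Of the things like the isolator, leave any that is blue or red; of the rest the smaller one is meant.

How it is judged:
On the way, in this order (a step that is already met when the one before it is completed fails the run):
1. the isolator is off, with the handle fully over towards the robot (value of joint handle below 0.08 rad), for 0.2 s.
2. with the isolator off, the heel sits home in the pocket and has been let go (value of joint handle below 0.15 rad and distance between heel and pocket below 0.005 m and angle between the z axis of heel and the z axis of pocket, either way round below 0.07 rad and contact force between the fingers and heel below 0.2 N), for 0.2 s.
At the end, for the whole second after the job is handed in: The handle is fully on (joint above 1.32 rad); the heel is at rest in the pocket, its origin within 5 mm of the pocket's floor centre and no more than 3 mm above the floor, its underside within 0.07 rad of the floor and its length within 0.12 rad of the pocket's (value of joint handle above 1.32 rad and distance between heel and pocket below 0.005 m and z of heel in the frame of pocket below 0.003 m and angle between the z axis of heel and the z axis of pocket, either way round below 0.07 rad and angle between the x axis of heel and the x axis of pocket, either way round below 0.12 rad and linear speed of heel below 0.01 m/s); the robot touches nothing.
It fails at once if the rectangular heel is shifted by more than 3 cm (distance of square_heel from where it was at the start of the episode above 0.03 m).
It fails at once if the tin is shifted by more than 3 cm (distance of tin from where it was at the start of the episode above 0.03 m).
It also fails if it takes over 72 s, if anything falls off the work surface, if the arm or the gripper's body presses on something with over 40 N, if the wrist force passes 120 N, or if a joint passes its speed limit or range.

### The arm

A 7-joint arm with a two-finger parallel gripper is mounted at the origin on the work surface. World frame = base frame: x ahead of the robot, y to its left, z up, the work surface at z = 0. Lengths are in m, angles in rad, forces in N, time in s.
With the tool pointing down it reaches from about 0.425 to 0.95 m from the base axis. Payload 4.7 kg.
Tool frame: the origin (TCP) lies on the centre line of the jaws, within the pads' length; the fingertips stand 19 mm ahead of it and the grasp point (between the pads) is the TCP (r.nose_length is the distance from the TCP to the fingertips, in m); z points along the fingers, y is the line along which they close (so a half turn about z gives the same grasp; the last joint's range is limited). The gripper opens to 85 mm and grips with 20 to 120 N. Pads are 22 mm wide; open, the fingers measure 114 mm over their backs; the gripper's body (76 mm by 85 mm) begins 54 mm behind the grasp point. The pads swing forward as they close: fully open they stand 13 mm farther back than shut.
Start: joints at [-1.285, 0.469, -0.049, 1.532, 0.024, 1.141, -0.082], TCP at [0.209, 0.642, 0.25] pointing down, gripper open.
Joint ranges: [-2.59, 2.59], [-0.33, 1.99], [-1.39, 1.29], [0.1, 2.45], [-1.04, 4.18], [0.21, 1.99], [-2.66, 2.66]. Speed limits (rad/s): [2.57, 2.57, 3.14, 3.14, 3.14, 3.14, 3.14].

### API

Orientations are given as [roll, pitch, yaw] about the fixed x, y, z axes, in that order (R = Rz(yaw) Ry(pitch) Rx(roll)).
In Python, from cell import r gives the robot as it stands.
- The arm moves only by the tool jog_arm, never from a script. Its argument "rows" is a list of rows, each a list of 2 entries, a list of its own where there are three numbers: the shift along the world's x, y, z in cm, then the turn about the world's z in rad. In form: [[[tx, ty, tz], spin], ...]. A call has 1 to 20 rows; each row shifts and turns the commanded pose from where the row before left it; what a row does not reach is not made up. A row lasts 1/10 s, in which the tool goes at most 50 mm and 8.59 degrees, less where a joint would pass 70% of its speed; a pose out of reach is approached as far as the arm can. A call is refused whole if a number of a shift passes 5 or a number of a turn 0.15, either way. A call with a gripper value outside its range is refused whole. "claw" is the opening, from -1 (shut) to 1 (fully open), set as the call begins (left out, the last holds). The fingers move at their own pace and stop on an object; "force" is the grip in N (left out, the last holds). Time passes only in rows, so rows that do not move let the fingers close. It gives the time, the measured TCP pose, the force, the opening and the grip force at its end, in the units of the state.
- r.sense(): the state, without advancing time (a new reading comes with each control period).
- r.read_camera(name): name is "scene" or "top"; returns the picture (420x560x3 uint8, red, green, blue); there is no depth.
- r.calibration(name): a dict with "fovy" (degrees; the focal length in pixels is half the picture's height over the tangent of half this angle, whatever the lens; pixels are square), "cx", "cy" (the principal point, pixels), "rvec" (rotation vector, rad) and "tvec" (3), from world to camera coordinates, as OpenCV has them. Camera axes: x right, y down, z forward; pixel columns grow to the right and rows downward; lengths in m; the calibration is good to about 2 mm. A picture is of the moment at which its call begins. calibration takes no time and is no camera call.
- r.close_job(): hands the job in; it is judged then, once.
The state is a dict: "clock": time; "joint_positions": joint angles; "qd": joint speeds; "joint_efforts": joint torques, N m; "ee_pos": TCP position; "orientation": TCP orientation; "ft_force": force on the tool from outside, world axes, zero at the start; "ft_torque": the same for the moment, N m; "finger_gap": opening from 0.0 (shut) to 1.0 (fully open); "gripper_force": force on a finger pad.
Only numpy, scipy, OpenCV 4.12 (cv2) and the standard library are available. Lean on these libraries where they do the work, as an engineer would, in place of code of your own. Each camera call takes 0.05 s, during which the arm holds its last target. There are 200 camera calls.

## Working session

There is one attempt and no reset: what is moved stays moved. The work goes in short steps, Python scripts to look and compute and a tool call to move; the robot and the scene stay as the last step left them, time stands still between calls to the robot, and variables do not carry over. Pictures are saved under pics/ and viewed, at most 10 in all, crops included, and the job is handed in when it is done.

Besides the shell and the picture viewer there is one more tool, called after "Emit:" as a command line: name --argument value ..., lists and objects as JSON in quotes. jog_arm: Moves the arm, as the interface text tells. Its arguments: {"type":"object","properties":{"rows":{"type":"array","items":{"type":"array"}},"claw":{"type":"number"},"force":{"type":"number"}},"required":["rows"]}

```bash
mkdir -p pics; ls; python3 - <<'E'
from cell import r
import cv2
for n in("scene","top"):
    cv2.imwrite(f"pics/{n}0.png",cv2.cvtColor(r.read_camera(n),cv2.COLOR_RGB2BGR)); print(n,r.calibration(n))
s=r.sense();print(s)
E
```

```text
pics
scene {'fovy': 47.74161018043647, 'cx': 287.83000438663987, 'cy': 207.28145532665812, 'rvec': array([ 2.08727058,  1.02445112, -0.50241856]), 'tvec': array([-0.41882166, -0.16754244,  1.59736529])}
top {'fovy': 49.89545951505849, 'cx': 279.02397452367984, 'cy': 212.39878654686652, 'rvec': array([ 2.15417863, -2.21369277,  0.09427618]), 'tvec': array([0.08827861, 0.57457568, 1.08081668])}
{'clock': 0.1, 'joint_positions': array([-1.28487807,  0.469385  , -0.04857119,  1.5335448 ,  0.02410058,
        1.14101737, -0.08227494]), 'qd': array([-0.00033246, -0.00127901, -0.00085216, -0.00267504, -0.00028358,
       -0.00057204,  0.00043706]), 'joint_efforts': array([ 6.81081474e-04, -5.11516678e+01, -4.68793628e-02, -2.38390106e+01,
        1.07631146e-02,  4.33701280e-03, -6.73543525e-06]), 'ee_pos': array([0.20885937, 0.64136788, 0.2493625 ]), 'orientation': array([-3.13982509e+00,  7.24565876e-05,  2.82680693e+00]), 'ft_force': array([-0.98227877,  0.36263523,  0.63795796]), 'ft_torque': array([0.0133197 , 0.04210654, 0.00746516]), 'gripper_force': 0.0, 'finger_gap': 0.9989509452651621}
```

View pics/scene0.png

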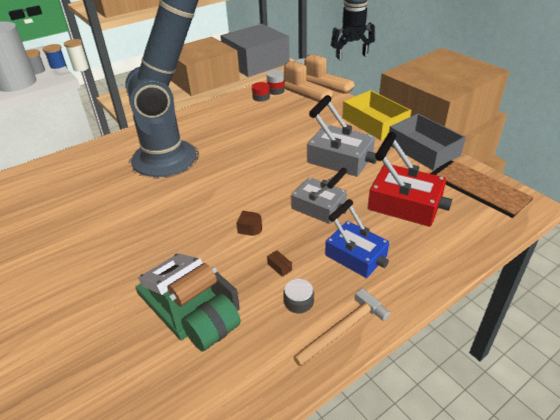

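View pics/top0.png

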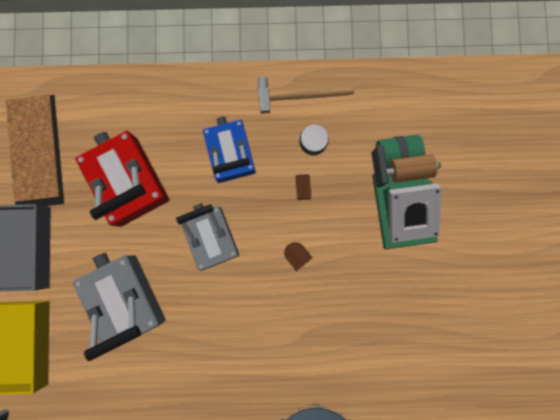

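The scene view and the top view agree. The meant small grey isolator is at top (210,237), with its bar at (195,214) in the on position. The D heel is at (297,256), the rectangular heel at (303,187), the tin at (314,139) and the sander bed at (414,214).

I'll enlarge these regions for corner picking.

```bash
cat > h.py <<'E'
import numpy as np, cv2
from cell import r
def cam(n):
    c=r.calibration(n); f=210/np.tan(np.radians(c["fovy"])/2)
    return np.array([[f,0,c["cx"]],[0,f,c["cy"]],[0,0,1]]),cv2.Rodrigues(c["rvec"])[0],c["rvec"],c["tvec"]
def cast(n,uv,z):
    K,R,_,t=cam(n); uv=np.atleast_2d(np.array(uv,float))
    d=(R.T@np.linalg.inv(K)@np.c_[uv,np.ones(len(uv))].T).T; o=-R.T@t
    return o+d*((z-o[2])/d[:,2])[:,None]
def proj(n,P):
    K,R,rv,t=cam(n); return cv2.projectPoints(np.atleast_2d(np.array(P,float)),rv,t,K,None)[0][:,0]
def img(n): return cv2.cvtColor(r.read_camera(n),cv2.COLOR_RGB2BGR)
E
python3 - <<'E'
from h import *
im=cv2.imread("pics/top0.png"); hsv=cv2.cvtColor(im,cv2.COLOR_BGR2HSV)
def crop(x,y,w,h,s=5): return cv2.resize(im[y:y+h,x:x+w],None,fx=s,fy=s,interpolation=cv2.INTER_CUBIC)
a=crop(170,195,76,80);b=crop(370,125,80,80+40,5)
c=crop(275,232,76,40,5)
m=np.zeros((600,800,3),np.uint8); m[:400,:380]=a; m[:600,390:790]=b; m[400:600,:380]=c
cv2.imwrite("pics/m.png",m)
mask=((hsv[...,2]<75)&(hsv[...,0]<20)).astype(np.uint8); mask[:, :275]=0; mask[:, 325:]=0; mask[:225]=0;mask[275:]=0
cs=max(cv2.findContours(mask,0,cv2.CHAIN_APPROX_NONE)[0],key=cv2.contourArea)
print(cv2.contourArea(cs),cv2.boundingRect(cs),cv2.approxPolyDP(cs,2,True)[:,0].tolist())
print(np.r_[cast("top",cv2.approxPolyDP(cs,2,True)[:,0],.04)].round(4))
print((-cam("top")[1].T@cam("top")[3]))
E
```

```text
Traceback (most recent call last):
ValueError: max() iterable argument is empty
```

View pics/m.png

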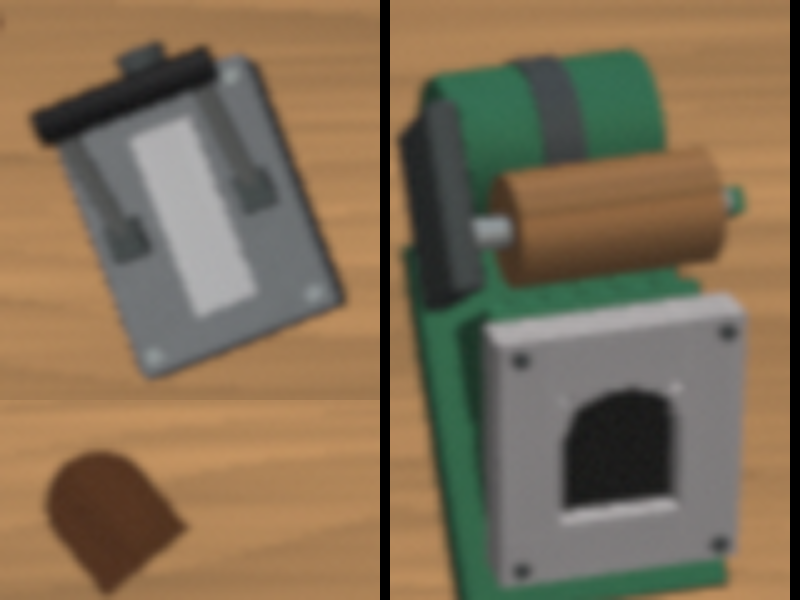

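The crop shows the bed's four screws, at (520,360), (728,332), (720,545) and (522,571). The bar runs from (40,130) to (210,65). The heel's round end points up-left, and its corners are at the right and the bottom.

```bash
python3 - <<'E'
from h import *
im=cv2.imread("pics/top0.png")
mask=(im[...,2]<135).astype(np.uint8); m2=np.zeros_like(mask); m2[225:280,275:325]=mask[225:280,275:325]
cs=max(cv2.findContours(m2,0,cv2.CHAIN_APPROX_NONE)[0],key=cv2.contourArea)
px=cs[:,0].astype(float)
W=cast("top",px,.04)[:,:2]*1000
(c,wh,ang)=cv2.minAreaRect(W.astype(np.float32)); print("heel rect",c,wh,ang)
ap=cv2.approxPolyDP(cs,2.,True)[:,0]; print(ap.tolist(), cast("top",ap,.04).round(4)[:,:2].tolist())
M=cv2.moments(cs); print("centroid",cast("top",[M['m10']/M['m00'],M['m01']/M['m00']],.04))
# sander
f=lambda p,o,y0=0:np.array([(np.array(q)-[o[2],y0])/5+[o[0],o[1]] for q in p])-.4
s=f([(520,360),(728,332),(720,545),(522,571)],(370,125,390))
l1=np.cross([*s[0],1],[*s[2],1]);l2=np.cross([*s[1],1],[*s[3],1]);ctr=np.cross(l1,l2);ctr=ctr[:2]/ctr[2]
fc=cast("top",ctr,.0954)[0]; print("face ctr",ctr,fc)
for k in(45,50,54):
    z=.0954+np.array([k,k,-k,-k])*.5e-3
    P=np.array([cast("top",s[i],z[i])[0] for i in range(4)])
    u=P[1]-P[0];v=P[2]-P[3];w=(P[0]+P[1]-P[2]-P[3])/2;
    print(k,"yaw from across",np.degrees(np.arctan2(u[0],-u[1])),np.degrees(np.arctan2(v[0],-v[1])),np.hypot(*u[:2]),np.hypot(*v[:2]),"uphill",np.degrees(np.arctan2(w[1],w[0])),np.linalg.norm(w)*1e3/2, "half",k)
# isolator
b=f([(40,130),(210,65)],(170,195,0)); B=cast("top",b,.127);print("bar",B,np.linalg.norm(B[1]-B[0]))
t=f([(245,60),(338,297),(150,375)],(170,195,0)); T=cast("top",t,.055);print("box",T,np.linalg.norm(T[0]-T[1]),np.linalg.norm(T[2]-T[1]),"ctr",(T[0]+T[2])/2)
for d in (T[0]-T[1],): print("yaw iso",np.degrees(np.arctan2(d[1],d[0])))
u=B[0]-B[1];print("bar yaw",np.degrees(np.arctan2(-u[0],u[1])),"barctr",B.mean(0))
for n,p,z in(("sq",(303,187),.03),("tin",(314,139),.045)):print(n,cast("top",p,z))
E
```

```text
heel rect (473.79193115234375, 35.15583419799805) (62.093109130859375, 52.22846984863281) 38.174842834472656
[[293, 242], [286, 246], [284, 254], [297, 270], [311, 256], [301, 244]] [[0.5034, 0.0412], [0.4943, 0.0583], [0.4754, 0.0636], [0.4366, 0.0337], [0.4689, -0.0007], [0.4981, 0.0222]]
centroid [[0.47200364 0.03362871 0.04      ]]
face ctr [416.0604819  215.52594576] [ 0.55535301 -0.23969276  0.0954    ]
45 yaw from across 6.142346306673285 5.871386582886096 0.09467466772197569 0.09338439989031427 uphill 4.666264116433819 52.28486980287327 half 45
50 yaw from across 6.142346306673361 5.871386582886101 0.09443906857207919 0.09360682504927031 uphill 5.630453269411098 53.32599896794827 half 50
54 yaw from across 6.142346306673374 5.871386582886076 0.09425058925216212 0.0937847651764352 uphill 6.404386719722121 54.23601079693484 half 54
bar [[0.5563688  0.29760942 0.127     ]
 [0.58314364 0.2222373  0.127     ]] 0.07998655008547936
box [[0.59186407 0.21580053 0.055     ]
 [0.47865817 0.17395755 0.055     ]
 [0.44464357 0.26283105 0.055     ]] 0.12069137993360914 0.09516035732396316 ctr [0.51825382 0.23931579 0.055     ]
yaw iso 20.28524145674062
bar yaw 19.556833660337904 barctr [0.56975622 0.25992336 0.127     ]
sq [[0.63673429 0.01247127 0.03      ]]
tin [[ 0.75133567 -0.01700105  0.045     ]]
```

Emit:
jog_arm --rows '[[[0,0,2.5],0],[[0,0,2.5],0],[[2.5,-2,0],0.05],[[2.5,-2,0],0.05],[[2.5,-2,0],0.05],[[2.5,-2,0],0.05],[[2.5,-2,0],0.05],[[2.5,-2,0],0.05],[[2.5,-2,0],0.05],[[2.5,-2,0],0.05],[[2.5,-2,0],0.05],[[2.5,-2,0],0.05],[[2.5,-2.3,0],0.05],[[2.5,-2.5,0],0.05],[[2.5,-2.5,0],0.05],[[2.5,-2.5,0],0],[[2.5,-2.5,0],0],[[2.5,-2.5,0],0]]' --claw -1 --force 20

```text
clock: 1.9
ee_pos: [0.6096, 0.2926, 0.2998]
orientation: [-3.142, -0.001, -2.806]
ft_force: [-0.5, 0.1, 0.1]
finger_gap: -0.003
gripper_force: 0.0
```

```bash
python3 - <<'E'
from h import *
s=r.sense();print(s['clock'],s['ee_pos'],s['orientation'],s['finger_gap'],s['ft_force'],r.nose_length)
g=lambda q:np.array([(q[0]-390)/5+370-.4,q[1]/5+125-.4])
lo=cast("top",g((620,517)),.079)[0];up=cast("top",g((630,388)),.1118)[0];print("rim",lo,up,(lo+up)/2)
print("cam",-cam("top")[1].T@cam("top")[3])
E
```

```text
1.9 [0.6096005  0.29260112 0.29975614] [-3.14152365e+00 -1.12334700e-03 -2.80631050e+00] -0.0026305464020049425 [-0.51724524  0.06203857  0.06238228] 0.019
rim [ 0.52749233 -0.2422546   0.079     ] [ 0.58429097 -0.23959687  0.1118    ] [ 0.55589165 -0.24092574  0.0954    ]
cam [0.48932384 0.08133315 1.12251597]
```

Emit:
jog_arm --rows '[[[1.3,-1.3,-3],0],[[0,0,-4],0],[[0,0,-4],0],[[0,0,-3],0],[[0,0,-2],0],[[0,0,0],0]]'

```text
clock: 2.5
ee_pos: [0.6195, 0.2797, 0.1361]
orientation: [-3.141, -0.008, -2.806]
ft_force: [-0.1, -0.5, 0.1]
finger_gap: 0.001
gripper_force: 0.0
```

Emit:
jog_arm --rows '[[[-1.4,-0.5,0],0],[[-1.4,-0.5,0],0],[[-0.94,-0.34,0],0],[[-0.94,-0.34,0],0],[[-0.94,-0.34,0],0],[[-0.94,-0.34,0],0],[[-0.94,-0.34,0],0],[[-0.94,-0.34,0],0],[[-0.94,-0.34,0],0],[[0,0,0],0]]'

```text
clock: 3.5
ee_pos: [0.5261, 0.2463, 0.1398]
orientation: [-3.141, -0.003, -2.806]
ft_force: [0.2, 0.0, -0.0]
finger_gap: 0.002
gripper_force: 0.0
```

Emit:
jog_arm --rows '[[[-0.94,-0.34,0],0],[[-0.94,-0.34,0],0],[[-0.94,-0.34,0],0],[[0,0,0],0],[[0,0,0],0],[[0,0,0],0]]'

```text
clock: 4.1
ee_pos: [0.5004, 0.237, 0.1405]
orientation: [3.141, 0.001, -2.806]
ft_force: [0.1, 0.3, -0.0]
finger_gap: 0.001
gripper_force: 0.0
```

```bash
python3 - <<'E'
from h import *
a=img("scene")
cv2.imwrite("pics/s1.png",cv2.resize(a[130:260,240:420],None,fx=4,fy=4,interpolation=cv2.INTER_CUBIC))
print(proj("scene",[[.466,.222,.127],[.518,.241,.147],[.570,.26,.127]]))
E
```

```text
[[300.92188534 164.89041557]
 [318.23250857 164.92209004]
 [335.8879914  177.11927939]]
```

View pics/s1.png

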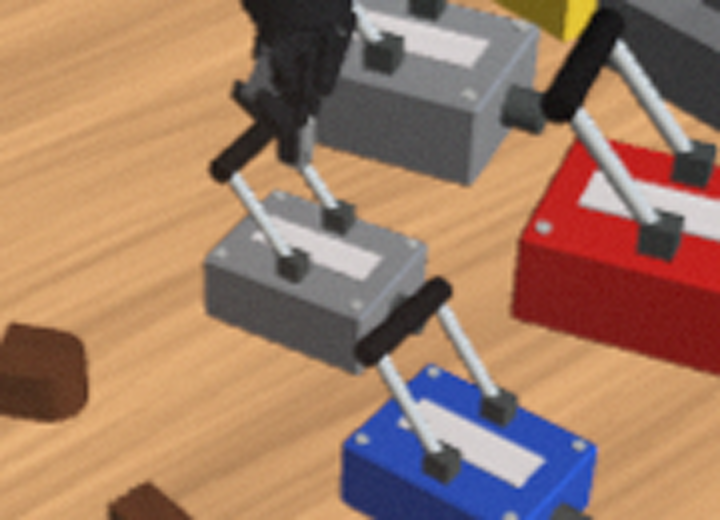

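The crop shows the bar at (245,145), which is full-picture pixel (301,166). That matches the projected off position (301,165), so the isolator is off. Next is the heel.

Emit:
jog_arm --rows '[[[0,0,3],0],[[0,0,4],0],[[0,-1,2],0],[[-0.3,-2,0],0.05],[[-0.4,-2.5,0],0.05],[[-0.4,-2.5,0],0.05],[[-0.4,-2.5,0],0.05],[[-0.4,-2.5,0],0.05],[[-0.4,-2.5,0],0.05],[[-0.4,-2.5,-2],0.03],[[-0.4,-2,-3],0],[[-0.4,-0.7,-3],0],[[-0.2,0,-2],0],[[0,0,0],0],[[0,0,0],0]]' --claw 1

```text
clock: 5.65
ee_pos: [0.4636, 0.0301, 0.1307]
orientation: [-3.141, 0.0, -2.476]
ft_force: [1.0, 0.6, -0.3]
finger_gap: 0.998
gripper_force: 0.0
```

Emit:
jog_arm --rows '[[[0.3,0,-2],0],[[0,0,-2.5],0],[[0,0,-2.5],0],[[0,0,-1.5],0],[[0,0,-1.1],0],[[0,0,0],0],[[0,0,0],0]]'

```text
clock: 6.35
ee_pos: [0.467, 0.0301, 0.0352]
orientation: [-3.141, 0.002, -2.476]
ft_force: [-0.2, 0.2, 0.9]
finger_gap: 1.0
gripper_force: 0.0
```

Emit:
jog_arm --rows '[[[0,0,0],0],[[0,0,0],0],[[0,0,0],0],[[0,0,0],0],[[0,0,0],0],[[0,0,0],0],[[0,0,0],0],[[0,0,0],0]]' --claw -1 --force 25

```text
clock: 7.15
ee_pos: [0.4667, 0.0299, 0.0352]
orientation: [-3.141, 0.001, -2.477]
ft_force: [0.1, 0.3, 7.1]
finger_gap: 0.601
gripper_force: 26.9
```

Emit:
jog_arm --rows '[[[0,0,1.5],0],[[0,0,3.5],0],[[0,0,4],0],[[0,0,4],0],[[0.6,-2,2.5],-0.05],[[0.6,-2.2,0],-0.05],[[0.6,-2.2,0],-0.05],[[0.6,-2.2,0],-0.05],[[0.6,-2.2,0],-0.05],[[0.6,-2.2,0],-0.05],[[0.6,-2.2,0],-0.05],[[0.6,-2.2,0],-0.05],[[0.6,-2.2,0],-0.05],[[0.6,-2.2,0],-0.05],[[0.6,-2.2,0],-0.06],[[0.6,-2.2,0],0],[[0.3,-1,0],0],[[0,0,0],0],[[0,0,0],0]]'

```text
clock: 9.05
ee_pos: [0.5409, -0.2414, 0.1891]
orientation: [3.14, -0.001, -3.036]
ft_force: [0.4, 0.2, 0.3]
finger_gap: 0.603
gripper_force: 26.7
```

```bash
python3 - <<'E'
from h import *
s=r.sense();print(s['clock'],s['ee_pos'],s['orientation'],s['finger_gap'],s['ft_force'])
a=img("scene");b=img("top")
m=np.zeros((480,800,3),np.uint8)
m[:,:400]=cv2.resize(a[220:340,120:220],(400,480),interpolation=cv2.INTER_CUBIC)
m[:,400:]=cv2.resize(b[140:260,365:465],(400,480),interpolation=cv2.INTER_CUBIC)
cv2.imwrite("pics/m2.png",m)
E
```

```text
9.05 [ 0.5408821  -0.2413763   0.18906121] [ 3.14037861e+00 -5.76493411e-04 -3.03635239e+00] 0.6029780532983448 [0.3699313  0.2127687  0.33598659]
```

View pics/m2.png

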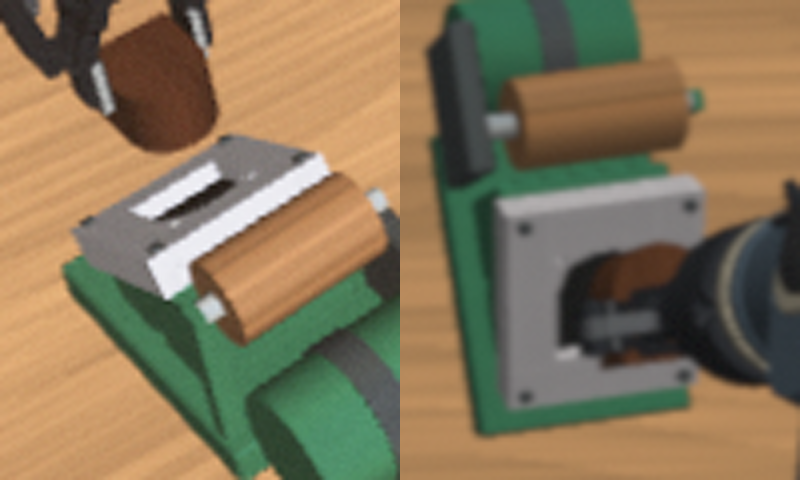

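The heel hangs level in the grip above the pocket, round end towards the drum. The scene crop shows it at (160,90) and the pocket at (190,195).

Emit:
jog_arm --rows '[[[0,0,-2],0],[[0,0,-1.5],0],[[0,0,-1],0],[[0,0,-0.5],0],[[0,0,-0.3],0],[[0,0,-0.2],0],[[0,0,0],0]]'

```text
clock: 9.85
ee_pos: [0.5411, -0.2422, 0.1345]
orientation: [-3.141, 0.0, -3.036]
ft_force: [0.0, -0.2, -1.0]
finger_gap: 0.6
gripper_force: 26.7
```

Emit:
jog_arm --rows '[[[0,0,-0.2],0],[[0,0,-0.2],0],[[0,0,-0.2],0],[[0,0,0],0]]'

```text
clock: 10.25
ee_pos: [0.541, -0.2425, 0.1293]
orientation: [-3.141, 0.0, -3.037]
ft_force: [-2.1, -0.2, 6.2]
finger_gap: 0.602
gripper_force: 27.6
```

Emit:
jog_arm --rows '[[[-0.05,0,-0.2],0],[[-0.05,0.05,-0.2],0],[[-0.05,0,-0.2],0],[[-0.05,0,-0.2],0],[[0,0,0],0]]' --claw -1 --force 20

```text
clock: 10.75
ee_pos: [0.5375, -0.2428, 0.1214]
orientation: [-3.142, -0.002, -3.038]
ft_force: [-6.5, 0.3, 8.6]
finger_gap: 0.604
gripper_force: 29.3
```

Emit:
jog_arm --rows '[[[-0.05,0,-0.2],0],[[-0.05,0,-0.2],0],[[-0.05,0,-0.2],0],[[0,0,0],0]]'

```text
clock: 11.15
ee_pos: [0.5355, -0.243, 0.1152]
orientation: [-3.142, -0.003, -3.038]
ft_force: [-6.6, 0.0, 7.3]
finger_gap: 0.605
gripper_force: 30.8
```

Emit:
jog_arm --rows '[[[0.05,0,-0.1],0],[[0.05,0,-0.1],0],[[0,0,0],0]]'

```text
clock: 11.45
ee_pos: [0.5356, -0.2431, 0.1149]
orientation: [3.14, -0.005, -3.038]
ft_force: [-13.5, 2.1, 20.2]
finger_gap: 0.608
gripper_force: 32.5
```

```bash
python3 - <<'E'
from h import *
a=img("scene");b=img("top")
m=np.zeros((480,800,3),np.uint8)
m[:,:400]=cv2.resize(a[220:340,120:220],(400,480),interpolation=cv2.INTER_CUBIC)
m[:,400:]=cv2.resize(b[140:260,365:465],(400,480),interpolation=cv2.INTER_CUBIC)
cv2.imwrite("pics/m3.png",m)
E
```

```text
(no output)
```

View pics/m3.png

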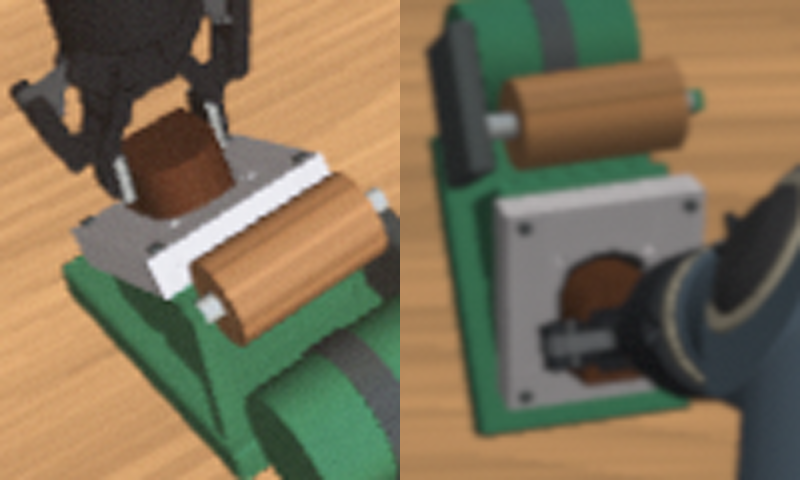

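The heel is now tilted with the bed, its round end in the pocket. I'll let go, lift clear and look at the seating.

Emit:
jog_arm --rows '[[[0,0,0],0],[[0,0,0],0],[[0,0,0],0],[[0,0,0],0]]' --claw 0.6

```text
clock: 11.95
ee_pos: [0.5386, -0.2414, 0.112]
orientation: [3.141, -0.0, -3.036]
ft_force: [-1.2, 0.0, -0.2]
finger_gap: 0.801
gripper_force: 0.0
```

Emit:
jog_arm --rows '[[[0,0,1],0],[[0,0,3],0],[[0,0,4],0],[[-3,3,2],0],[[-3,4,0],0],[[-1,4,0],0],[[0,4,0],0],[[0,0,0],0],[[0,0,0],0]]' --claw -1

```text
clock: 12.85
ee_pos: [0.4687, -0.0909, 0.2129]
orientation: [-3.141, 0.001, -3.034]
ft_force: [-0.4, -0.9, -1.4]
finger_gap: 0.603
gripper_force: 26.2
```

```bash
python3 - <<'E'
from h import *
a=img("scene");b=img("top")
cv2.imwrite("pics/raw_t.png",b);cv2.imwrite("pics/raw_s.png",a)
m=np.zeros((560,800,3),np.uint8)
m[:,:400]=cv2.resize(a[240:310,140:190],(400,560),interpolation=cv2.INTER_CUBIC)
m[:,400:]=cv2.resize(b[175:245,390:440],(400,560),interpolation=cv2.INTER_CUBIC)
P0=np.array([.5616,-.2395,.085]);c,s=np.cos(np.radians(6)),np.sin(np.radians(6));R=np.array([[c,-s,0],[s,c,0],[0,0,1]])@cv2.Rodrigues(np.array([0,-np.pi/6,0]))[0]
t=np.linspace(-np.pi/2,np.pi/2,15);o=np.r_[[[-.031,-.026]],np.c_[.005+.026*np.cos(t),.026*np.sin(t)],[[-.031,.026]]]
W=P0+np.c_[o,np.full(len(o),.04)]@R.T
for n,x0,y0,dx in(("scene",140,240,0),("top",390,175,400)):
    q=proj(n,W); print(n,q.round(1)[[0,8,16]].tolist())
    for p in q: 
        cv2.circle(m,(int((p[0]-x0+.5)*8+dx),int((p[1]-y0+.5)*8)),2,(0,255,255),-1)
cv2.imwrite("pics/m4.png",m)
E
```

```text
scene [[146.7, 261.1], [166.5, 258.2], [166.2, 249.8]]
top [[431.6, 231.5], [420.9, 208.3], [408.9, 234.5]]
```

View pics/m4.png

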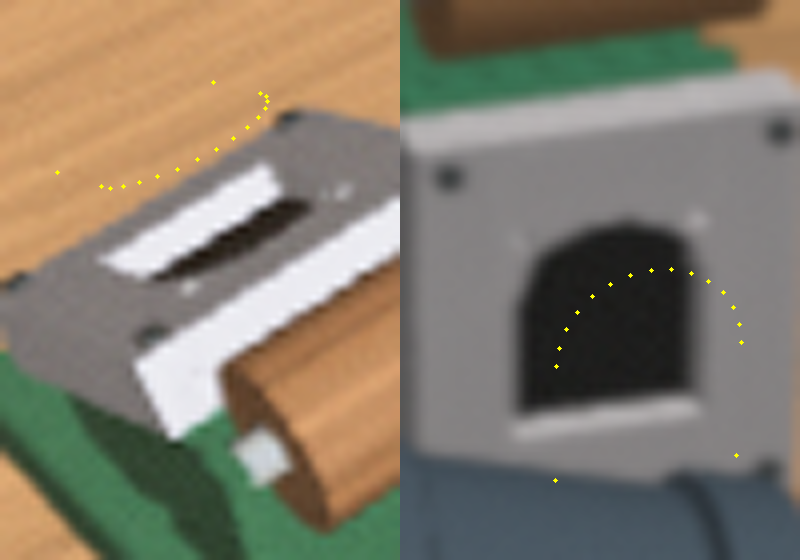

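My mistake: the claw value took effect as the call began, so the gripper closed on the heel again before it rose. The pocket at (200,220) is empty, so I'll look at how the heel sits in the hand.

```bash
python3 - <<'E'
from h import *
a=cv2.imread("pics/raw_s.png");p=proj("scene",[[.4687,-.0909,.2129]])[0].astype(int);print(p)
x,y=p[0]-50,p[1]-45
cv2.imwrite("pics/h1.png",cv2.resize(a[y:y+90,x:x+100],None,fx=6,fy=6,interpolation=cv2.INTER_CUBIC))
E
```

```text
[198 183]
```

View pics/h1.png

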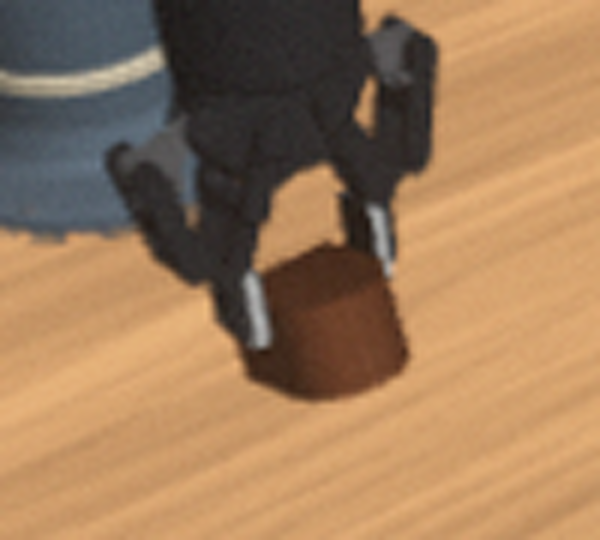

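The heel is held tilted by the fingertips, with the pads ending at about (258,345). I'll set it back on the free bench, press it level there, and regrasp from a known pose.

Emit:
jog_arm --rows '[[[0,2,-3],0],[[0,2,-4],0],[[0,0,-4],0],[[0,0,-1],0],[[0,0,-0.5],0],[[0,0,0],0]]'

```text
clock: 13.55
ee_pos: [0.4693, -0.0529, 0.0879]
orientation: [-3.141, 0.001, -3.039]
ft_force: [0.8, 0.3, -0.2]
finger_gap: 0.601
gripper_force: 26.2
```

Emit:
jog_arm --rows '[[[0,0,-0.5],0],[[0,0,-0.5],0],[[0,0,-0.5],0],[[0,0,0],0]]'

```text
clock: 13.95
ee_pos: [0.4681, -0.0516, 0.072]
orientation: [3.141, -0.001, -3.036]
ft_force: [0.3, 0.9, -1.5]
finger_gap: 0.602
gripper_force: 26.2
```

Emit:
jog_arm --rows '[[[0,0,-0.5],0],[[0,0,-0.5],0],[[0,0,-0.3],0],[[0,0,0],0]]'

```text
clock: 14.35
ee_pos: [0.468, -0.0516, 0.0588]
orientation: [3.141, -0.001, -3.036]
ft_force: [-0.8, 0.2, -0.2]
finger_gap: 0.606
gripper_force: 26.2
```

Emit:
jog_arm --rows '[[[0,0,-0.4],0],[[0,0,-0.3],0],[[0,0,-0.3],0],[[0,0,0],0]]'

```text
clock: 14.75
ee_pos: [0.4682, -0.0516, 0.0489]
orientation: [3.141, -0.001, -3.036]
ft_force: [-0.8, 0.5, -1.0]
finger_gap: 0.602
gripper_force: 26.2
```

Emit:
jog_arm --rows '[[[0,0,-0.3],0],[[0,0,-0.3],0],[[0,0,-0.2],0],[[0,0,0],0]]'

```text
clock: 15.15
ee_pos: [0.4724, -0.0523, 0.0433]
orientation: [-3.14, 0.008, -3.037]
ft_force: [1.3, -1.8, 11.1]
finger_gap: 0.599
gripper_force: 24.4
```

Emit:
jog_arm --rows '[[[0,0,-0.2],0],[[0,0,-0.2],0],[[0,0,0],0]]'

```text
clock: 15.45
ee_pos: [0.4751, -0.0521, 0.0404]
orientation: [-3.14, 0.014, -3.037]
ft_force: [4.3, -0.0, 15.0]
finger_gap: 0.602
gripper_force: 26.0
```

Emit:
jog_arm --rows '[[[0.4,0,-0.2],0],[[0.3,0,-0.1],0],[[0,0,0],0],[[0,0,0],0],[[0,0,0],0]]'

```text
clock: 15.95
ee_pos: [0.4794, -0.0518, 0.0365]
orientation: [-3.141, 0.008, -3.037]
ft_force: [1.8, -0.2, 13.1]
finger_gap: 0.604
gripper_force: 26.8
```

Emit:
jog_arm --rows '[[[0,0,0],0],[[0,0,0],0],[[0,0,0],0],[[0,0,0],0]]' --claw 1

```text
clock: 16.35
ee_pos: [0.4751, -0.0517, 0.034]
orientation: [3.141, -0.001, -3.036]
ft_force: [-0.4, 0.3, -0.6]
finger_gap: 1.002
gripper_force: 0.0
```

Emit:
jog_arm --rows '[[[0,0,2],0],[[0,0,4],0],[[0,0,5],0],[[0,4,4],0],[[0,5,2],0],[[0,5,0],0],[[0,5,0],0],[[0,0,0],0],[[0,0,0],0]]'

```text
clock: 17.25
ee_pos: [0.4749, 0.1312, 0.1978]
orientation: [-3.141, -0.001, -3.033]
ft_force: [-0.1, -0.6, 0.2]
finger_gap: 0.996
gripper_force: 0.0
```

```bash
python3 - <<'E'
from h import *
im=img("top"); cv2.imwrite("pics/raw_t2.png",im)
c0=proj("top",[[.478,-.052,.04]])[0].astype(int);print(c0)
m2=np.zeros(im.shape[:2],np.uint8);y,x=c0[1],c0[0];sl=(slice(y-32,y+32),slice(x-32,x+32))
m2[sl]=im[sl][...,2]<135
cs=max(cv2.findContours(m2,0,cv2.CHAIN_APPROX_NONE)[0],key=cv2.contourArea)
W=cast("top",cs[:,0],.04)[:,:2]*1000
print(cv2.minAreaRect(W.astype(np.float32)),cv2.contourArea(cs),cv2.boundingRect(cs))
ap=cv2.approxPolyDP(cs,2.,True)[:,0];print(cast("top",ap,.04).round(4)[:,:2].tolist())
cv2.imwrite("pics/h2.png",np.hstack([cv2.resize(im[y-50:y+50,x-50:x+50],None,fx=4,fy=4),cv2.cvtColor(cv2.resize(m2[y-50:y+50,x-50:x+50]*255,None,fx=4,fy=4),8)]))
E
```

```text
[332 251]
((483.2023010253906, -49.09357833862305), (60.62434387207031, 54.39825439453125), 5.175182342529297) 496.5 (320, 237, 24, 27)
[[0.5086, -0.0308], [0.4969, -0.0232], [0.4516, -0.0264], [0.4573, -0.0768], [0.5027, -0.0714], [0.5127, -0.0574]]
```

The mask gives a heel lying flat (about 61 × 54 mm), yaw 6°, centre near (0.483, -0.051), as the hand pose predicts. I'll regrasp it.

Emit:
jog_arm --rows '[[[0,-5,0],0],[[0,-5,0],0],[[0,-5,-2],0],[[0,-3.3,-3],0],[[0,0,-4],0],[[0,0,-3.5],0],[[0,0,-2.5],0],[[0,0,-1.3],0],[[0,0,0],0],[[0,0,0],0]]'

```text
clock: 18.3
ee_pos: [0.4759, -0.0501, 0.0373]
orientation: [-3.141, 0.001, -3.038]
ft_force: [-0.2, 0.1, -0.9]
finger_gap: 1.005
gripper_force: 0.0
```

Emit:
jog_arm --rows '[[[0,0,0],0],[[0,0,0],0],[[0,0,0],0],[[0,0,0],0],[[0,0,0],0],[[0,0,0],0]]' --claw -1 --force 25

```text
clock: 18.9
ee_pos: [0.4763, -0.0493, 0.0379]
orientation: [-3.141, 0.002, -3.036]
ft_force: [-1.3, -0.8, 6.8]
finger_gap: 0.605
gripper_force: 26.7
```

Emit:
jog_arm --rows '[[[0,0,1.5],0],[[0,0,3],0],[[0,0,4],0],[[0,0,4],0],[[0.8,-2,2.7],0],[[0.8,-2.3,0],0],[[0.8,-2.5,0],0],[[0.8,-2.5,0],0],[[0.8,-2.5,0],0],[[0.8,-2.5,0],0],[[0.8,-2.5,0],0],[[0.8,-2,0],0],[[0,-0.4,0],0],[[0,0,0],0],[[0,0,0],0]]'

```text
clock: 20.4
ee_pos: [0.5391, -0.2399, 0.1885]
orientation: [3.14, -0.001, -3.035]
ft_force: [-0.3, -0.3, -0.5]
finger_gap: 0.597
gripper_force: 26.9
```

Emit:
jog_arm --rows '[[[0.2,-0.15,-2],0],[[0,0,-1.5],0],[[0,0,-1],0],[[0,0,-0.5],0],[[0,0,-0.3],0],[[0,0,-0.2],0],[[0,0,-0.2],0],[[0,0,0],0]]'

```text
clock: 21.2
ee_pos: [0.5419, -0.2428, 0.1327]
orientation: [-3.142, 0.001, -3.036]
ft_force: [-2.7, 1.2, 2.3]
finger_gap: 0.605
gripper_force: 27.5
```

Emit:
jog_arm --rows '[[[-0.05,0,-0.2],0],[[-0.05,0,-0.2],0],[[-0.05,0,-0.2],0],[[-0.05,0,-0.2],0],[[0,0,0],0]]' --claw -1 --force 20

```text
clock: 21.7
ee_pos: [0.5382, -0.2433, 0.1249]
orientation: [3.141, -0.002, -3.037]
ft_force: [-6.3, 0.6, 9.6]
finger_gap: 0.602
gripper_force: 29.5
```

Emit:
jog_arm --rows '[[[-0.05,0,-0.2],0],[[-0.05,0,-0.2],0],[[-0.05,0,-0.2],0],[[0,0,0],0]]'

```text
clock: 22.1
ee_pos: [0.536, -0.2435, 0.1188]
orientation: [3.141, -0.003, -3.038]
ft_force: [-7.3, 1.5, 9.3]
finger_gap: 0.602
gripper_force: 31.2
```

Emit:
jog_arm --rows '[[[0,0.05,-0.2],0],[[0,0.05,-0.15],0],[[0,0,0],0]]'

```text
clock: 22.4
ee_pos: [0.5357, -0.2435, 0.1175]
orientation: [3.141, -0.003, -3.038]
ft_force: [-11.6, 1.5, 22.4]
finger_gap: 0.604
gripper_force: 33.2
```

Emit:
jog_arm --rows '[[[0,0,0],0],[[0,0,0],0],[[0,0,0],0],[[0,0,0],0],[[0,0,0],0]]' --claw 0.6

```text
clock: 22.9
ee_pos: [0.538, -0.2417, 0.1139]
orientation: [3.141, -0.0, -3.036]
ft_force: [0.3, -0.4, -0.0]
finger_gap: 0.801
gripper_force: 0.0
```

Emit:
jog_arm --rows '[[[0,0,1],0],[[0,0,3],0],[[0,0,4],0],[[-3,3,2],0],[[-3,4,0],0],[[-1,4,0],0],[[0,4,0],0],[[0,5,0],0],[[0,5,0],0],[[0,5,0],0],[[0,0,0],0]]'

```text
clock: 24.0
ee_pos: [0.4679, 0.0657, 0.2151]
orientation: [3.138, 0.002, -3.024]
ft_force: [-0.1, -0.5, 0.2]
finger_gap: 0.798
gripper_force: 0.0
```

```bash
python3 - <<'E'
from h import *
a=img("scene");b=img("top")
cv2.imwrite("pics/raw_t3.png",b);cv2.imwrite("pics/raw_s3.png",a)
m=np.zeros((560,800,3),np.uint8)
m[:,:400]=cv2.resize(a[230:300,140:190],(400,560),interpolation=cv2.INTER_CUBIC)
m[:,400:]=cv2.resize(b[175:245,390:440],(400,560),interpolation=cv2.INTER_CUBIC)
P0=np.array([.5616,-.2395,.085]);c,s=np.cos(np.radians(6)),np.sin(np.radians(6));R=np.array([[c,-s,0],[s,c,0],[0,0,1]])@cv2.Rodrigues(np.array([0,-np.pi/6,0]))[0]
t=np.linspace(-np.pi/2,np.pi/2,15);o=np.r_[[[-.031,-.026]],np.c_[.005+.026*np.cos(t),.026*np.sin(t)],[[-.031,.026]]]
for h,col in((.04,(0,255,255)),(.012,(255,255,0))):
  W=P0+np.c_[o,np.full(len(o),h)]@R.T
  for n,x0,y0,dx in(("scene",140,230,0),("top",390,175,400)):
    for p in proj(n,W): cv2.circle(m,(int((p[0]-x0+.5)*8+dx),int((p[1]-y0+.5)*8)),2,col,-1)
cv2.imwrite("pics/m5.png",m); print(r.sense()['clock'])
E
```

```text
24.1
```

View pics/m5.png

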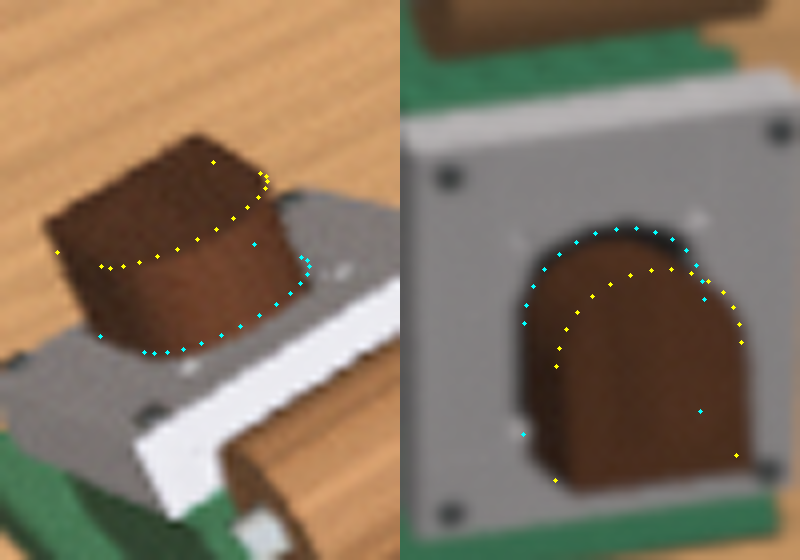

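The scene crop shows the heel's rear top corners at (45,222) and (198,133), about 4 px above the seated prediction. The round end matches, with a gap uphill. The tail is resting on the pocket's lower rim and needs about 2–3 mm uphill and down, so I'll regrasp a little higher and nudge it.

Emit:
jog_arm --rows '[[[0,-5,0],0],[[0,-5,0],0],[[0,-5,0],0],[[1,-4,0],0],[[2,-4,0],0],[[2,-4,0],0],[[2,-3.7,0],0],[[0,0,-2],0],[[0,0,-2],0],[[0,0,0],0],[[0,0,0],0]]' --claw 0.6

```text
clock: 25.2
ee_pos: [0.5373, -0.2502, 0.1745]
orientation: [-3.141, -0.001, -3.039]
ft_force: [-0.5, 0.5, 1.7]
finger_gap: 0.796
gripper_force: 0.0
```

Emit:
jog_arm --rows '[[[0,0.8,-1],0],[[0,0,-1.5],0],[[0,0,-1.5],0],[[0,0,-1],0],[[0,0,-0.5],0],[[0,0,0],0],[[0,0,0],0]]'

```text
clock: 25.9
ee_pos: [0.5382, -0.241, 0.1193]
orientation: [-3.141, 0.0, -3.037]
ft_force: [-0.1, 0.1, 0.0]
finger_gap: 0.8
gripper_force: 0.0
```

Emit:
jog_arm --rows '[[[0,0,0],0],[[0,0,0],0],[[0,0,0],0],[[0,0,0],0],[[0,0,0],0]]' --claw -1 --force 20

```text
clock: 26.4
ee_pos: [0.5383, -0.2411, 0.1198]
orientation: [-3.141, 0.001, -3.036]
ft_force: [-0.2, -0.6, 4.6]
finger_gap: 0.605
gripper_force: 24.7
```

Emit:
jog_arm --rows '[[[0.2,0,0.1],0],[[0.2,0,0.1],0],[[0.1,0,0],0],[[0,0,0],0]]'

```text
clock: 26.8
ee_pos: [0.5402, -0.2409, 0.1207]
orientation: [3.139, -0.006, -3.037]
ft_force: [-7.8, 0.5, 5.9]
finger_gap: 0.605
gripper_force: 25.0
```

Emit:
jog_arm --rows '[[[0.1,0,-0.2],0],[[0.05,0,-0.2],0],[[0.05,0,-0.2],0],[[0,0,0],0]]'

```text
clock: 27.2
ee_pos: [0.542, -0.2409, 0.1183]
orientation: [3.138, -0.006, -3.037]
ft_force: [-15.2, 4.1, 29.5]
finger_gap: 0.604
gripper_force: 29.3
```

Emit:
jog_arm --rows '[[[0.05,0,-0.2],0],[[0.05,0,-0.2],0],[[0,0,0],0]]'

```text
clock: 27.5
ee_pos: [0.5442, -0.2406, 0.1153]
orientation: [3.138, -0.003, -3.037]
ft_force: [-15.1, 5.7, 33.8]
finger_gap: 0.601
gripper_force: 32.0
```

Emit:
jog_arm --rows '[[[0,0,0],0],[[0,0,0],0],[[0,0,0],0],[[0,0,0],0]]' --claw 0.6

```text
clock: 27.9
ee_pos: [0.546, -0.2405, 0.1105]
orientation: [3.141, -0.001, -3.036]
ft_force: [0.8, -0.2, 0.1]
finger_gap: 0.802
gripper_force: 0.0
```

Emit:
jog_arm --rows '[[[0,0,1],0],[[0,0,3],0],[[0,0,4],0],[[-3,3,2],0],[[-3,4,0],0],[[-1,4,0],0],[[0,4,0],0],[[0,5,0],0],[[0,5,0],0],[[0,5,0],0],[[0,0,0],0]]'

```text
clock: 29.0
ee_pos: [0.4758, 0.0669, 0.2119]
orientation: [3.138, 0.001, -3.024]
ft_force: [0.7, -0.0, -1.0]
finger_gap: 0.796
gripper_force: 0.0
```

```bash
cat > chk.py <<'E'
from h import *
def corners(a,n):
    x0,y0,x1,y1=(140,236,185,280) if n=="scene" else (398,198,440,240)
    c=a[y0:y1,x0:x1].astype(int); c=cv2.resize(c.astype(np.float32),None,fx=8,fy=8,interpolation=cv2.INTER_CUBIC)
    # dark reddish brown
    m=((c[...,2]<140)&(c[...,2]>1.5*c[...,0])).astype(np.uint8)
    cs=max(cv2.findContours(m,0,cv2.CHAIN_APPROX_NONE)[0],key=cv2.contourArea)[:,0]
    f=lambda d:(cs[np.argmax(cs@np.array(d))]/8+[x0,y0]-.44).round(1).tolist()
    return (f([-1,-.3]),f([0,-1]),f([0,1])) if n=="scene" else (f([-.6,1]),f([1,.6]),f([0,-1]))
import sys
if __name__=="__main__":
    print("old",corners(cv2.imread("pics/raw_s3.png"),"scene"),corners(cv2.imread("pics/raw_t3.png"),"top"))
    a=img("scene");b=img("top");k=sys.argv[1]
    cv2.imwrite(f"pics/s_{k}.png",a);cv2.imwrite(f"pics/t_{k}.png",b)
    print("now",corners(a,"scene"),corners(b,"top"),r.sense()['clock'])
    P0=np.array([.5616,-.2395,.085]);c,s=np.cos(np.radians(6)),np.sin(np.radians(6));R=np.array([[c,-s,0],[s,c,0],[0,0,1]])@cv2.Rodrigues(np.array([0,-np.pi/6,0]))[0]
    W=P0+np.array([[-.031,.026,.04],[-.031,-.026,.04]])@R.T
    print("pred L,R corners scene",proj("scene",W).tolist(),"top",proj("top",W).tolist())
E
python3 chk.py a
```

```text
old ([145.1, 257.4], [163.8, 246.3], [159.2, 274.2]) ([411.3, 235.3], [433.1, 232.8], [416.3, 204.1])
now ([145.8, 256.9], [164.6, 245.9], [159.3, 274.1]) ([410.2, 234.8], [431.9, 232.3], [416.2, 203.8]) 29.1
pred L,R corners scene [[166.18124896174197, 249.77519070016402], [146.68263712274265, 261.0971428064704]] top [[408.89508488094503, 234.51112709949464], [431.59659005160245, 231.4799519881438]]
```

```bash
python3 - <<'E'
from h import *
def tri(ps,pt):
    Ps=[]
    for n in("scene","top"):
        K,R,_,t=cam(n);Ps.append(K@np.c_[R,t])
    X=cv2.triangulatePoints(*Ps,np.array(ps,float).T,np.array(pt,float).T);return (X[:3]/X[3]).T
P0=np.array([.5616,-.2395,.085]);c,s=np.cos(np.radians(6)),np.sin(np.radians(6));R=np.array([[c,-s,0],[s,c,0],[0,0,1]])@cv2.Rodrigues(np.array([0,-np.pi/6,0]))[0]
for lab,ps,pt in(("old",[[163.8,246.3],[145.1,257.4]],[[411.3,235.3],[433.1,232.8]]),("now",[[164.6,245.9],[145.8,256.9]],[[410.2,234.8],[431.9,232.3]])):
    X=tri(ps,pt);print(lab,X.round(4).tolist(),((X-P0)@R*1000).round(1).tolist())
E
```

```text
old [[0.51, -0.2209, 0.1152], [0.5144, -0.2703, 0.1136]] [[-27.7, 23.9, 50.9], [-29.2, -25.7, 49.9]]
now [[0.5109, -0.2187, 0.1159], [0.5152, -0.2681, 0.1144]] [[-26.3, 26.0, 50.9], [-27.9, -23.6, 50.0]]
```

Triangulating the tail's top corners puts them at pocket z ≈ 50 mm, where a seated heel would be at 40. The tail's bottom is therefore at about x = -34, still on the rim. I'll grip firmly, lift slightly, shift uphill, then rotate the tail down along the proper arc.

Emit:
jog_arm --rows '[[[0,-5,0],0],[[0,-5,0],0],[[0,-5,0],0],[[0.2,-4,0],0],[[2,-4,0],0],[[2,-4,0],0],[[2,-3,0],0],[[0,0,-2],0],[[0,0,-2],0],[[0,0,0],0],[[0,0,0],0],[[0,0,0],0]]' --claw 0.6

```text
clock: 30.3
ee_pos: [0.5383, -0.2417, 0.1725]
orientation: [-3.141, 0.002, -3.037]
ft_force: [-0.9, -0.0, -0.1]
finger_gap: 0.803
gripper_force: 0.0
```

Emit:
jog_arm --rows '[[[0,0,-1.5],0],[[0,0,-1.5],0],[[0,0,-1.3],0],[[0,0,-1],0],[[0,0,0],0],[[0,0,0],0]]'

```text
clock: 30.9
ee_pos: [0.5379, -0.2409, 0.1178]
orientation: [3.141, -0.001, -3.036]
ft_force: [-0.1, -0.6, 0.8]
finger_gap: 0.802
gripper_force: 0.0
```

Emit:
jog_arm --rows '[[[0,0,0],0],[[0,0,0],0],[[0,0,0],0],[[0,0,0],0],[[0,0,0],0],[[0,0,0],0]]' --claw -1 --force 60

```text
clock: 31.5
ee_pos: [0.5384, -0.241, 0.119]
orientation: [-3.141, 0.001, -3.036]
ft_force: [-1.0, 0.5, 5.6]
finger_gap: 0.601
gripper_force: 62.3
```

Emit:
jog_arm --rows '[[[0,0,0.2],0],[[0.15,0,0.1],0],[[0.15,0,0.1],0],[[0,0,0],0],[[0,0,0],0]]'

```text
clock: 32.0
ee_pos: [0.5409, -0.2407, 0.1219]
orientation: [3.141, -0.0, -3.036]
ft_force: [1.3, -0.1, -0.2]
finger_gap: 0.595
gripper_force: 62.4
```

Emit:
jog_arm --rows '[[[0.1,-0.05,0],0],[[0.1,0,0],0],[[0,0,0],0],[[0,0,0],0]]'

```text
clock: 32.4
ee_pos: [0.543, -0.2413, 0.1222]
orientation: [3.141, -0.0, -3.036]
ft_force: [-0.1, 0.4, -1.5]
finger_gap: 0.592
gripper_force: 62.4
```

Emit:
jog_arm --rows '[[[0,0,-0.2],0],[[-0.05,0,-0.2],0],[[0,0,0],0],[[0,0,0],0]]' --claw -1 --force 20

```text
clock: 32.8
ee_pos: [0.5431, -0.2414, 0.1208]
orientation: [3.141, 0.002, -3.036]
ft_force: [-6.0, 3.2, 14.6]
finger_gap: 0.595
gripper_force: 64.4
```

Emit:
jog_arm --rows '[[[-0.05,0,-0.2],0],[[-0.05,0,-0.2],0],[[0,0,0],0]]'

```text
clock: 33.1
ee_pos: [0.5431, -0.2415, 0.1204]
orientation: [3.141, 0.005, -3.036]
ft_force: [-12.0, 6.9, 36.0]
finger_gap: 0.602
gripper_force: 67.0
```

Emit:
jog_arm --rows '[[[0,0,0.4],0],[[0,0,0],0],[[0,0,0],0],[[0,0,0],0],[[0,0,0],0]]' --claw 0.6 --force 20

```text
clock: 33.6
ee_pos: [0.5412, -0.2412, 0.1175]
orientation: [3.141, -0.001, -3.036]
ft_force: [-0.4, 0.6, 0.4]
finger_gap: 0.798
gripper_force: 0.0
```

Emit:
jog_arm --rows '[[[0,0,1.5],0],[[0,0,3],0],[[0,0,3],0],[[-3,3,2],0],[[-3,4,0],0],[[-1,4,0],0],[[0,4,0],0],[[0,5,0],0],[[0,5,0],0],[[0,5,0],0],[[0,0,0],0],[[0,0,0],0]]'

```text
clock: 34.8
ee_pos: [0.4716, 0.0597, 0.2139]
orientation: [-3.141, 0.001, -3.033]
ft_force: [-0.7, -0.7, 0.3]
finger_gap: 0.8
gripper_force: 0.0
```

```bash
cat >> h.py <<'E'
def tri(ps,pt):
    Ps=[]
    for n in("scene","top"):
        K,R,_,t=cam(n);Ps.append(K@np.c_[R,t])
    X=cv2.triangulatePoints(*Ps,np.array(ps,float).T,np.array(pt,float).T);return (X[:3]/X[3]).T
P0=np.array([.5616,-.2395,.085]);_c,_s=np.cos(np.radians(6)),np.sin(np.radians(6));RP=np.array([[_c,-_s,0],[_s,_c,0],[0,0,1]])@cv2.Rodrigues(np.array([0,-np.pi/6,0]))[0]
E
python3 chk.py b; python3 - <<'E'
from h import *
from chk import corners
a=cv2.imread("pics/s_b.png");b=cv2.imread("pics/t_b.png")
s=corners(a,"scene");t=corners(b,"top")
print(((tri([s[1],s[0]],[t[0],t[1]])-P0)@RP*1000).round(1).tolist())
# pocket check: empty-pocket images: rim lower corners seen in both
m=np.zeros((600,800,3),np.uint8)
e=lambda im,x,y,w,h:cv2.resize(im[y:y+h,x:x+w],(400,300),interpolation=cv2.INTER_CUBIC)
m[:300,:400]=e(a,135,230,60,45);m[:300,400:]=e(b,390,195,60,45)
m[300:,:400]=e(cv2.imread("pics/raw_s.png"),135,240,60,45);m[300:,400:]=e(cv2.imread("pics/top0.png"),390,195,60,45)
cv2.imwrite("pics/m6.png",m)
E
```

```text
old ([145.1, 257.4], [163.8, 246.3], [159.2, 274.2]) ([411.3, 235.3], [433.1, 232.8], [416.3, 204.1])
now ([146.3, 258.1], [164.9, 246.6], [158.9, 274.1]) ([410.3, 232.8], [432.4, 230.1], [416.8, 202.9]) 34.9
pred L,R corners scene [[166.18124896174197, 249.77519070016402], [146.68263712274265, 261.0971428064704]] top [[408.89508488094503, 234.51112709949464], [431.59659005160245, 231.4799519881438]]
[[-22.1, 25.1, 49.9], [-23.3, -25.1, 48.3]]
```

View pics/m6.png

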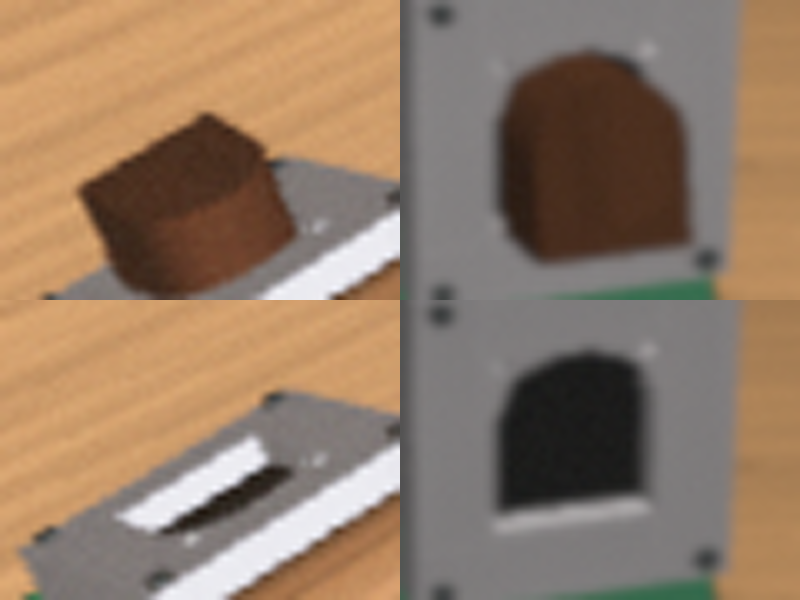

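In this last picture the heel (scene crop (180,200)) has moved about 4 mm uphill and its tail is now over the pocket but still up. The front gap is small, so it is wedged lightly. I'll press the tail down from above with closed fingers.

Emit:
jog_arm --rows '[[[0,-5,0],0],[[0,-5,0],0],[[0,-5,0],0],[[0.3,-4,0],0],[[1,-4,0],0],[[1.5,-4,0],0],[[1.5,-3.3,0],0],[[0,0,-2],0],[[0,0,-2],0],[[0,0,0],0],[[0,0,0],0]]' --claw -1

```text
clock: 36.0
ee_pos: [0.5138, -0.2456, 0.1735]
orientation: [-3.141, -0.001, -3.039]
ft_force: [-0.1, -0.3, 0.4]
finger_gap: -0.0
gripper_force: 0.0
```

Emit:
jog_arm --rows '[[[0,0,-1],0],[[0,0,-1],0],[[0,0,-0.3],0],[[0,0,0],0]]'

```text
clock: 36.4
ee_pos: [0.5141, -0.244, 0.1496]
orientation: [3.141, -0.001, -3.036]
ft_force: [-0.8, 0.9, 0.4]
finger_gap: 0.002
gripper_force: 0.0
```

Emit:
jog_arm --rows '[[[0,0,-0.5],0],[[0,0,-0.3],0],[[0,0,-0.2],0],[[0,0,0],0]]'

```text
clock: 36.8
ee_pos: [0.5143, -0.2442, 0.1399]
orientation: [3.141, -0.0, -3.036]
ft_force: [0.0, -0.3, 0.9]
finger_gap: -0.002
gripper_force: 0.0
```

Emit:
jog_arm --rows '[[[0,0,-0.2],0],[[0,0,-0.2],0],[[0,0,0],0]]'

```text
clock: 37.1
ee_pos: [0.5148, -0.2446, 0.1374]
orientation: [-3.142, 0.001, -3.037]
ft_force: [-1.6, 1.6, 7.7]
finger_gap: 0.001
gripper_force: 3.8
```

Emit:
jog_arm --rows '[[[0,0,-0.2],0],[[0,0,-0.2],0],[[0,0,-0.2],0],[[0,0,0],0]]'

```text
clock: 37.5
ee_pos: [0.5145, -0.2443, 0.1305]
orientation: [-3.142, 0.001, -3.036]
ft_force: [-0.2, 0.3, -0.7]
finger_gap: 0.0
gripper_force: 0.0
```

The force vanished as the tail dropped in. I'll press it home gently.

Emit:
jog_arm --rows '[[[0,0,-0.1],0],[[0,0,-0.1],0],[[0,0,-0.1],0],[[0,0,0],0]]'

```text
clock: 37.9
ee_pos: [0.5143, -0.2442, 0.1267]
orientation: [3.141, -0.001, -3.036]
ft_force: [-0.3, 0.4, -0.8]
finger_gap: -0.001
gripper_force: 0.0
```

Emit:
jog_arm --rows '[[[0,0,-0.1],0],[[0,0,-0.1],0],[[0,0,-0.1],0],[[0,0,0],0]]'

```text
clock: 38.3
ee_pos: [0.5146, -0.2444, 0.1258]
orientation: [3.141, 0.001, -3.036]
ft_force: [-4.3, 2.2, 11.6]
finger_gap: 0.002
gripper_force: 5.8
```

Emit:
jog_arm --rows '[[[0,0,1.5],0],[[0,0,3],0],[[0,0,3],0],[[-2,3,2],0],[[-2,4,0],0],[[0,4,0],0],[[0,4,0],0],[[0,5,0],0],[[0,5,0],0],[[0,5,0],0],[[0,0,0],0],[[0,0,0],0]]'

```text
clock: 39.5
ee_pos: [0.4743, 0.0567, 0.2191]
orientation: [-3.141, -0.0, -3.033]
ft_force: [-0.6, 0.1, 0.1]
finger_gap: 0.004
gripper_force: 0.0
```

```bash
python3 chk.py c; python3 - <<'E'
from h import *
from chk import corners
s=corners(cv2.imread("pics/s_c.png"),"scene");t=corners(cv2.imread("pics/t_c.png"),"top")
print(((tri([s[1],s[0]],[t[0],t[1]])-P0)@RP*1000).round(1).tolist())
E
```

```text
old ([145.1, 257.4], [163.8, 246.3], [159.2, 274.2]) ([411.3, 235.3], [433.1, 232.8], [416.3, 204.1])
now ([147.2, 262.2], [166.3, 250.4], [159.4, 274.1]) ([409.8, 233.6], [430.4, 230.6], [417.6, 202.7]) 39.6
pred L,R corners scene [[166.18124896174197, 249.77519070016402], [146.68263712274265, 261.0971428064704]] top [[408.89508488094503, 234.51112709949464], [431.59659005160245, 231.4799519881438]]
[[-28.8, 24.4, 39.5], [-30.9, -25.4, 36.6]]
```

The tail's top corners are now at pocket (-30, ±25, 38) against an expected (-31, ±26, 40), so it is seated. I'll also press once mid-top. On a flat top, contact should come at TCP z ≈ 0.137.

Emit:
jog_arm --rows '[[[0,-5,0],0],[[0,-5,0],0],[[0,-5,0],0],[[0.9,-4,0],0],[[1,-4,0],0],[[2,-4,0],0],[[2,-2.9,0],0],[[0,0,-2],0],[[0,0,-2],0],[[0,0,-2],0],[[0,0,-1],0],[[0,0,-0.3],0],[[0,0,0],0]]'

```text
clock: 40.9
ee_pos: [0.5332, -0.2441, 0.1463]
orientation: [-3.141, -0.0, -3.038]
ft_force: [0.5, -0.1, 0.4]
finger_gap: 0.006
gripper_force: 0.0
```

Emit:
jog_arm --rows '[[[0,0,-0.2],0],[[0,0,-0.2],0],[[0,0,-0.2],0],[[0,0,0],0]]'

```text
clock: 41.3
ee_pos: [0.5335, -0.2432, 0.1402]
orientation: [3.141, 0.0, -3.036]
ft_force: [-0.6, -0.2, 0.6]
finger_gap: 0.0
gripper_force: 0.0
```

Emit:
jog_arm --rows '[[[0,0,-0.2],0],[[0,0,-0.2],0],[[0,0,-0.1],0],[[0,0,0],0]]'

```text
clock: 41.7
ee_pos: [0.5338, -0.2434, 0.1369]
orientation: [3.141, 0.001, -3.036]
ft_force: [-3.4, 1.3, 11.0]
finger_gap: -0.002
gripper_force: 5.6
```

Contact came at 0.137, so the top is flat and the heel is fully home. Now I'll throw the handle back on.

Emit:
jog_arm --rows '[[[0,0,2],0],[[0,0,4],0],[[0,0,4],0],[[-2,2,0],0.05],[[-2,3,0],0.05],[[-2,4,0],0.05],[[-2,4,0],0.05],[[-2,4,0],0.04],[[-1.5,4,0],0],[[0,4,0],0],[[0,4,0],0],[[0,4,0],0],[[0,4,0],0],[[0,4,0],0],[[0,3,0],0],[[0,0.8,0],0],[[0,0,0],0],[[0,0,0],0]]'

```text
clock: 43.5
ee_pos: [0.4185, 0.2033, 0.235]
orientation: [-3.141, -0.001, -2.798]
ft_force: [-0.5, -0.2, 0.5]
finger_gap: -0.001
gripper_force: 0.0
```

Emit:
jog_arm --rows '[[[0,0,-3],0],[[0,0,-3],0],[[0,0,-2.5],0],[[0,0,-1.3],0],[[0,0,0],0]]'

```text
clock: 44.0
ee_pos: [0.4175, 0.2021, 0.1356]
orientation: [-3.14, -0.005, -2.799]
ft_force: [-0.2, -0.5, -0.4]
finger_gap: -0.003
gripper_force: 0.0
```

Emit:
jog_arm --rows '[[[1.4,0.5,0],0],[[1.4,0.5,0],0],[[0.94,0.34,0],0],[[0.94,0.34,0],0],[[0.94,0.34,0],0],[[0.94,0.34,0],0],[[0.94,0.34,0],0],[[0.94,0.34,0],0],[[0.94,0.34,0],0],[[0.94,0.34,0],0],[[0.94,0.34,0],0],[[0.94,0.34,0],0],[[0,0,0],0],[[0,0,0],0],[[0,0,0],0],[[0,0,0],0]]'

```text
clock: 45.6
ee_pos: [0.54, 0.2486, 0.1372]
orientation: [3.142, -0.0, -2.796]
ft_force: [0.9, 0.5, -0.1]
finger_gap: 0.004
gripper_force: 0.0
```

Emit:
jog_arm --rows '[[[-0.94,-0.34,2],0],[[0,0,4],0],[[0,0,4],0],[[-3,-2,2],0],[[-3,-4,0],0],[[0,-4,0],0],[[0,-4,0],0],[[0,-4,0],0],[[0,0,0],0],[[0,0,0],0],[[0,0,0],0]]'

```text
clock: 46.7
ee_pos: [0.4709, 0.0665, 0.2573]
orientation: [3.141, 0.0, -2.795]
ft_force: [0.7, 0.2, 0.3]
finger_gap: -0.002
gripper_force: 0.0
```

```bash
python3 chk.py d; python3 - <<'E'
from h import *
from chk import corners
sim=cv2.imread("pics/s_d.png");tim=cv2.imread("pics/t_d.png")
s=corners(sim,"scene");t=corners(tim,"top")
print(((tri([s[1],s[0]],[t[0],t[1]])-P0)@RP*1000).round(1).tolist())
g0=cv2.imread("pics/top0.png");box=(slice(195,275),slice(170,245))
print("top diff to start (on):",np.abs(g0[box].astype(int)-tim[box]).mean(), np.abs(g0[box].astype(int)-tim[box]).max())
for n,y,x in(("sq",170,285),("tin",120,295)):
    print(n,np.abs(g0[y:y+40,x:x+40].astype(int)-tim[y:y+40,x:x+40]).mean())
E
```

```text
old ([145.1, 257.4], [163.8, 246.3], [159.2, 274.2]) ([411.3, 235.3], [433.1, 232.8], [416.3, 204.1])
now ([147.2, 262.2], [166.3, 250.4], [158.2, 274.1]) ([409.7, 233.6], [430.6, 230.6], [417.4, 202.7]) 46.8
pred L,R corners scene [[166.18124896174197, 249.77519070016402], [146.68263712274265, 261.0971428064704]] top [[408.89508488094503, 234.51112709949464], [431.59659005160245, 231.4799519881438]]
[[-28.9, 24.5, 39.4], [-30.7, -25.6, 36.8]]
top diff to start (on): 5.344777777777778 10
sq 4.917916666666667
tin 6.117708333333334
```

```bash
python3 -c "
from cell import r
print(r.close_job())"
```

```text
the job is handed in; nothing more can be done
None
```

I handed the job in at about 47 s, and my last camera check showed everything in place: isolator thrown off, heel seated flat in the pocket and let go, handle fully back on, rectangular heel and tin unmoved; the verdict itself was not shown to me. It took extra tries: I once re-gripped the heel by mistake and had to put it down and start over, then nudge and press its tail in.

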